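Test salvaged stop-button stations and sort them

TASK

Test each of the loose stop-button stations on the bench by pressing its mushroom button right down and letting go. Stand every one whose button stays down, button still down, in the plywood tray that matches its outline (square, oblong or round), and set aside those whose button comes back up in the long steel scrap tray: each upright and flat on the tray's floor, and the other things on the bench left where they are.

Things in the scene. Friction and masses are not known exactly. Their poses are not given: they have to be found in the camera images.
- station_1: Loose salvaged stop-button station, grey plastic housing, square: 56 x 56 mm, 46 mm high; the faces gripped are 56 mm apart. About 0.24 kg. Origin at the centre of its underside, z up when standing; the mushroom button is on top in the middle. Handle it by the housing, not by the button. May be absent (None).
- station_1_button (a joint): Travel of station_1's mushroom button (40 mm diameter, 12 mm thick disc) in m: 0 fully out (disc top 72 mm above the housing's underside), 0.012 fully down (disc top 60 mm above the underside). Pushing it fully down takes up to 6 N. A sound one snaps over at half travel and then stays fully down by itself; a worn-out one comes up again within 0.5 s of letting go and comes to rest about 3 mm short of fully out. All are out at the start.
- station_2: Loose salvaged stop-button station, grey plastic housing, oblong: 104 mm along its x axis, 54 mm along its y axis, 46 mm high; grip across y (54 mm). About 0.24 kg. Origin at the centre of its underside, z up when standing; the mushroom button is on top in the middle. Handle it by the housing, not by the button. May be absent (None).
- station_2_button (a joint): Travel of station_2's mushroom button (40 mm diameter, 12 mm thick disc) in m: 0 fully out (disc top 72 mm above the housing's underside), 0.012 fully down (disc top 60 mm above the underside). Pushing it fully down takes up to 6 N. A sound one snaps over at half travel and then stays fully down by itself; a worn-out one comes up again within 0.5 s of letting go and comes to rest about 3 mm short of fully out. All are out at the start.
- station_3: Loose salvaged stop-button station, grey plastic housing, round: 56 mm diameter, 46 mm high. About 0.24 kg. Origin at the centre of its underside, z up when standing; the mushroom button is on top in the middle. Handle it by the housing, not by the button. May be absent (None).
- station_3_button (a joint): Travel of station_3's mushroom button (40 mm diameter, 12 mm thick disc) in m: 0 fully out (disc top 72 mm above the housing's underside), 0.012 fully down (disc top 60 mm above the underside). Pushing it fully down takes up to 6 N. A sound one snaps over at half travel and then stays fully down by itself; a worn-out one comes up again within 0.5 s of letting go and comes to rest about 3 mm short of fully out. All are out at the start.
- station_4: Loose salvaged stop-button station, grey plastic housing, round: 56 mm diameter, 46 mm high. About 0.24 kg. Origin at the centre of its underside, z up when standing; the mushroom button is on top in the middle. Handle it by the housing, not by the button. May be absent (None).
- station_4_button (a joint): Travel of station_4's mushroom button (40 mm diameter, 12 mm thick disc) in m: 0 fully out (disc top 72 mm above the housing's underside), 0.012 fully down (disc top 60 mm above the underside). Pushing it fully down takes up to 6 N. A sound one snaps over at half travel and then stays fully down by itself; a worn-out one comes up again within 0.5 s of letting go and comes to rest about 3 mm short of fully out. All are out at the start.
- station_5: Loose salvaged stop-button station, grey plastic housing, square: 56 x 56 mm, 46 mm high; the faces gripped are 56 mm apart. About 0.24 kg. Origin at the centre of its underside, z up when standing; the mushroom button is on top in the middle. Handle it by the housing, not by the button. May be absent (None).
- station_5_button (a joint): Travel of station_5's mushroom button (40 mm diameter, 12 mm thick disc) in m: 0 fully out (disc top 72 mm above the housing's underside), 0.012 fully down (disc top 60 mm above the underside). Pushing it fully down takes up to 6 N. A sound one snaps over at half travel and then stays fully down by itself; a worn-out one comes up again within 0.5 s of letting go and comes to rest about 3 mm short of fully out. All are out at the start.
- station_6: Loose salvaged stop-button station, grey plastic housing, oblong: 104 mm along its x axis, 54 mm along its y axis, 46 mm high; grip across y (54 mm). About 0.24 kg. Origin at the centre of its underside, z up when standing; the mushroom button is on top in the middle. Handle it by the housing, not by the button. May be absent (None).
- station_6_button (a joint): Travel of station_6's mushroom button (40 mm diameter, 12 mm thick disc) in m: 0 fully out (disc top 72 mm above the housing's underside), 0.012 fully down (disc top 60 mm above the underside). Pushing it fully down takes up to 6 N. A sound one snaps over at half travel and then stays fully down by itself; a worn-out one comes up again within 0.5 s of letting go and comes to rest about 3 mm short of fully out. All are out at the start.
- tray_square_in (a point): Centre of the inner floor of the square plywood stock tray, fixed to the bench: inside 70 x 70 mm along its x and y, floor 5 mm above the bench, rim 14 mm above the bench, walls 5 mm.
- tray_oblong_in (a point): Centre of the inner floor of the oblong plywood stock tray, fixed to the bench: inside 118 mm along its x and 68 mm along its y, floor 5 mm above the bench, rim 14 mm above the bench, walls 5 mm.
- tray_round_in (a point): Centre of the inner floor of the round plywood stock tray, fixed to the bench: inside diameter 72 mm, floor 5 mm above the bench, rim 14 mm above the bench, wall 5 mm.
- scrap_tray_in (a point): Centre of the inner floor of the long bare-steel scrap tray, fixed to the bench: inside 300 mm along its x and 150 mm along its y, floor 5 mm above the bench, rim 18 mm above the bench. Takes three stations side by side along x, with the oblong one lying along y.
- screw_jar: Bystander, not to be disturbed: glass jar of 48 mm diameter, 62 mm high. Origin about the middle of it on the bench.
- driver: Bystander, not to be disturbed: screwdriver, 180 mm, lying flat. Origin about the middle of it on the bench.
- tape_roll: Bystander, not to be disturbed: black roll of tape lying flat, 90 mm diameter, 24 mm high. Origin about the middle of it on the bench.
- paint_tin: Bystander, not to be disturbed: tin of 68 mm diameter, 85 mm high. Origin about the middle of it on the bench.
- pipe_cap: Bystander, not to be disturbed: steel pipe cap, 44 mm diameter, 30 mm high. Origin about the middle of it on the bench.

How it is judged:
By the outcome, as a careful person would: the job done as asked, in the order asked, and still so for the second after the job is handed in, with the robot touching nothing.
Of station_1, station_2, station_3, station_4, station_5, station_6 only 4 to 5 are there at a start; the rules pass over those that are not, and their reading is None.
At some moment in a run one of station_1, station_2, station_3, station_4, station_5, station_6 may be knocked a few centimetres aside while the robot is not near it.
It also fails if it takes over 200 s, if anything falls off the work surface, if the arm or the gripper's body presses on something with over 40 N, if the wrist force passes 120 N, or if a joint passes its speed limit or range.

ROBOT

A 6-joint arm with a two-finger parallel gripper is mounted at the origin on the work surface. World frame = base frame: x ahead of the robot, y to its left, z up, the work surface at z = 0. Lengths are in m, angles in rad, forces in N, time in s.
With the tool pointing down it reaches from about 0.3 to 1 m from the base axis. Payload 5.1 kg.
Tool frame: the origin (TCP) lies between the finger pads; the fingertips stand 17 mm ahead of it and the grasp point (between the pads) lies 2 mm behind it; y points along the fingers, z is the direction in which the jaws open and shut, and the axes are right-handed (so a half turn about y gives the same grasp; the last joint's range is limited). The gripper opens to 95 mm and grips with 3 to 60 N. Pads are 20 mm wide; open, the fingers measure 119 mm over their backs; the gripper's body (75 mm by 180 mm) begins 59 mm behind the grasp point.
Start: joints at [-1.3, 0.124, 1.65, -0, 1.367, -0.083], TCP at [0.225, -0.61, 0.232] pointing down, gripper open.
Joint ranges: [-2.61, 2.61], [-1.02, 2.33], [0.03, 2.71], [-1.35, 4.49], [0.32, 2.68], [-2.91, 2.91]. Speed limits (rad/s): [2.57, 2.57, 3.14, 3.14, 3.14, 3.14].

INTERFACE

Orientations are given as [roll, pitch, yaw] about the fixed x, y, z axes, in that order (R = Rz(yaw) Ry(pitch) Rx(roll)).
In Python, from cell import bot gives the robot as it stands. Calls block until the motion is done:
- bot.move_ptp(position, orientation): joint-space move of the TCP to a pose.
- bot.move_linear(position, vel=0.15, rot=None): straight line of the TCP; rot=None keeps the orientation; vel is the mean speed in m/s.
- bot.goto_joints(angles): joint-space move.
- bot.move_gripper(opening): finger opening in m; the grip force is fixed at half the most; returns when the fingers have stopped.
- bot.dwell(seconds).
- bot.ik(position, orientation): joint angles nearest the present ones, or None.
- bot.get_state(): the state.
- bot.get_image(name): name is "scene" or "top" or "wrist"; returns the picture (400x640x3 uint8, red, green, blue); there is no depth.
- bot.camera_model(name): a dict with "fx", "fy", "cx", "cy" (pixels), "extrinsics" (4x4, takes a point from world to camera coordinates); the wrist camera has in their place "mount" (4x4, takes a point from camera to tool coordinates, whose origin is the TCP and whose axes are the tool frame's). Camera axes: x right, y down, z forward; pixel columns grow to the right and rows downward; lengths in m; the calibration is good to about 2 mm. The wrist camera is an equidistant fisheye: a pixel r from the principal point sees the ray r / f radians off the axis. A picture is of the moment at which its call begins: read the wrist's pose just before it. camera_model takes no time and is no camera call.
A pose or a line that the arm cannot do raises bot.IKError and nothing moves.
- bot.finish_job(): hands the job in, once; it reports no verdict.
The state is a dict: "clock": time; "joints": joint angles; "joint_velocities": joint speeds; "joint_torque": joint torques, N m; "ee_pos": TCP position; "eef_rot": TCP orientation; "force": force on the tool from outside, world axes, zero at the start; "ft_torque": the same for the moment, N m; "grip_width": finger opening in m.
Only numpy, scipy, OpenCV 4.12 (cv2) and the standard library are available. Lean on these libraries where they do the work, as an engineer would, in place of code of your own. Each camera call takes 0.05 s, during which the arm holds its last target. There are 200 camera calls.

## Working session

There is one attempt and no reset: what is moved stays moved. The work goes in short steps, each a Python script; the robot and the scene stay as the last script left them, time stands still between calls to the robot, and variables do not carry over. Pictures are saved under pics/ and viewed, about 12 in all and at most 16, crops included, and the job is handed in when it is done.

```bash
ls; mkdir -p pics; python3 - <<'E'
from cell import bot
import cv2,numpy as np
np.set_printoptions(precision=4,suppress=True)
s=bot.get_state();print(s['clock'],s['ee_pos'],s['eef_rot'],s['force'])
for n in('top','scene'):
    im=bot.get_image(n);cv2.imwrite(f'pics/{n}0.png',im[:,:,::-1]);print(n,bot.camera_model(n))
print(bot.camera_model('wrist'))
E
```

```text
pics
0.0 [ 0.225  -0.6092  0.2304] [-1.5729  0.0002 -2.7878] [-0.0935  0.2465 -0.9194]
top {'fx': 469.46565902684733, 'fy': 469.46565902684733, 'cx': 322.2018111509921, 'cy': 197.02863392646776, 'extrinsics': array([[ 0.0179, -0.9998,  0.0079, -0.0487],
       [-0.9834, -0.019 , -0.1804,  0.5868],
       [ 0.1805, -0.0046, -0.9836,  1.4013],
       [ 0.    ,  0.    ,  0.    ,  1.    ]])}
scene {'fx': 420.95091420516235, 'fy': 420.95091420516235, 'cx': 318.20290221425597, 'cy': 198.33729598124714, 'extrinsics': array([[ 0.7823,  0.6228, -0.011 , -0.4503],
       [ 0.4479, -0.5748, -0.6849, -0.2265],
       [-0.4329,  0.5309, -0.7286,  1.299 ],
       [ 0.    ,  0.    ,  0.    ,  1.    ]])}
{'fx': 309.70691628693146, 'fy': 309.70691628693146, 'cx': 320.3784536914904, 'cy': 198.73105712616982, 'mount': array([[-0.0008,  0.9629,  0.27  , -0.0758],
       [ 0.0003, -0.27  ,  0.9629, -0.1533],
       [ 1.    ,  0.0008, -0.    ,  0.0005],
       [ 0.    ,  0.    ,  0.    ,  1.    ]])}
```

View pics/top0.png

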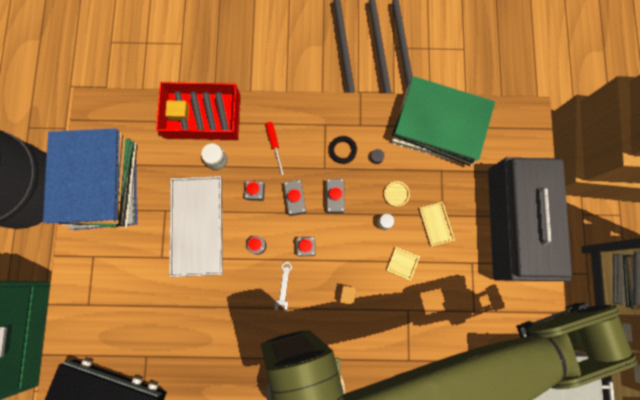

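View pics/scene0.png

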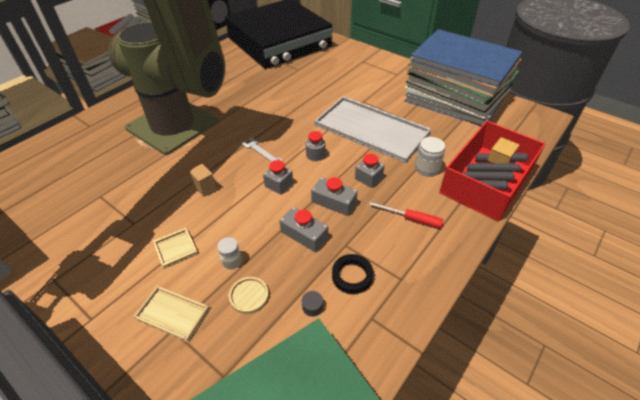

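The top view shows five stations: squares at px (254,189) and (305,245), oblongs at (293,197) and (335,195), and a round one at (256,244). It also shows the scrap tray at (196,226), and the round, oblong and square trays at (397,194), (437,223) and (403,263). The scene view agrees.

```bash
cat > h.py <<'E'
from cell import bot
import cv2,numpy as np
from scipy.spatial.transform import Rotation as Ro
np.set_printoptions(precision=4,suppress=True)
def rays(name,px,st=None):
    """camera centre and unit-less world rays for pixels Nx2"""
    m=bot.camera_model(name); px=np.asarray(px,float).reshape(-1,2)
    d=(px-[m['cx'],m['cy']])/[m['fx'],m['fy']]
    if name=='wrist':
        th=np.linalg.norm(d,axis=1,keepdims=True); s=np.where(th>1e-9,np.sin(th)/np.maximum(th,1e-9),1)
        v=np.hstack([d*s,np.cos(th)]); M=m['mount']; R=Ro.from_euler('xyz',st['eef_rot']).as_matrix()
        return R@M[:3,3]+st['ee_pos'], v@M[:3,:3].T@R.T
    E=m['extrinsics']; return -E[:3,:3].T@E[:3,3], np.hstack([d,np.ones((len(d),1))])@E[:3,:3]
def cast(name,px,z,st=None):
    c,v=rays(name,px,st); return (c+v*((z-c[2])/v[:,2:]))[:,:2]
def grab(name,save=None):
    st=bot.get_state(); im=bot.get_image(name)
    if save: cv2.imwrite(f'pics/{save}.png',im[:,:,::-1])
    return im,st
def blobs(mask,amin):
    cs,_=cv2.findContours(mask.astype(np.uint8)*255,cv2.RETR_EXTERNAL,cv2.CHAIN_APPROX_NONE)
    return [c.reshape(-1,2) for c in cs if cv2.contourArea(c)>=amin]
def redmask(im):
    h=cv2.cvtColor(im,cv2.COLOR_RGB2HSV); return ((h[...,0]<6)|(h[...,0]>174))&(h[...,1]>170)&(h[...,2]>110)
def stations_top(im,z=0.066):
    out=[]
    for b in blobs(redmask(im),40):
        if cv2.contourArea(b)>400: continue
        (x,y),r=cv2.minEnclosingCircle(b)
        w=np.ptp(b,axis=0)
        if max(w)>24: continue
        out.append(((w/2+b.min(0)),cast('top',b.min(0)+w/2,z)[0]))
    return out
def rect(P):
    (c,(w,h),a)=cv2.minAreaRect((P*1000).astype(np.float32))
    if w<h: w,h,a=h,w,a+90
    return np.array(c)/1000,w,h,(a+90)%180-90
E
python3 - <<'E'
from h import *
im=cv2.imread('pics/top0.png')[:,:,::-1].copy()
for p,q in stations_top(im): print('st',p,q)
h=cv2.cvtColor(im,cv2.COLOR_RGB2HSV)
for x,y in((397,194),(437,223),(403,263),(196,226),(254,197),(293,208),(340,208),(600,20),(420,240)): print((x,y),h[y,x])
m=(h[...,0]>18)&(h[...,0]<32)&(h[...,2]>170)&(h[...,1]<150)
for b in blobs(m,150): print('tray',b.mean(0),rect(cast('top',b,0.014)))
m=(h[...,1]<40)&(h[...,2]>130)
for b in blobs(m,150): print('pale',b.mean(0),rect(cast('top',b,0.018)))
m=(h[...,1]<70)&(h[...,2]>60); m[:170]=0;m[260:]=0
for b in blobs(m,60): print('grey',b.mean(0),rect(cast('top',b,0.046)))
big=cv2.resize(im[120:300,160:480,::-1],None,fx=2.5,fy=2.5,interpolation=cv2.INTER_CUBIC);cv2.imwrite('pics/crop0.png',big)
E
```

```text
st [305. 245.] [0.4373 0.0115]
st [254. 244.] [0.4375 0.1652]
st [294. 195.] [0.59   0.0491]
st [335.  193.5] [ 0.5971 -0.0769]
st [252. 188.] [0.6094 0.179 ]
(397, 194) [ 24 123 247]
(437, 223) [ 25 115 251]
(403, 263) [ 25 116 251]
(196, 226) [ 18  29 228]
(254, 197) [ 19  34 141]
(293, 208) [ 17  35 153]
(340, 208) [ 17  33 164]
(600, 20) [ 15 181 175]
(420, 240) [ 16 177 225]
tray [571.4276 393.2237] (array([ 0.0273, -0.7783]), 205.5791778564453, 53.45103073120117, -89.07887536287308)
tray [403.0215 263.3226] (array([ 0.3908, -0.2922]), 82.00755310058594, 80.96479797363281, 68.4684066772461)
tray [436.5932 223.822 ] (array([ 0.5175, -0.4006]), 127.63362121582031, 78.89321899414062, 16.24601936340332)
tray [396.4853 193.4118] (array([ 0.6112, -0.2749]), 78.89134979248047, 76.4454345703125, -44.468666076660156)
tray [211.7368 153.8421] (array([0.7296, 0.3225]), 64.55132293701172, 61.4947624206543, 46.448974609375)
pale [580.2165 392.5464] (array([ 0.0284, -0.7928]), 232.08189392089844, 53.30649185180664, -89.07887470722198)
pale [547.4727 214.5091] (array([ 0.551 , -0.7521]), 172.7
[... 779 characters left out ...]
6, 54.06465148925781, -88.89332103729248)
grey [292.6429 186.3036] (array([0.6189, 0.0554]), 52.010772705078125, 39.35868453979492, -79.91255569458008)
grey [334.     194.9426] (array([ 0.5945, -0.0771]), 104.58930206298828, 52.63949203491211, 3.0980563163757324)
grey [195.7252 218.7519] (array([0.5158, 0.3519]), 257.43115234375, 157.2943115234375, 3.2484731674194336)
grey [541.446  214.8201] (array([ 0.5495, -0.7196]), 281.92333984375, 159.142333984375, 0.11142829060554504)
grey [129.5405 197.75  ] (array([0.5771, 0.5634]), 173.61099243164062, 45.97031784057617, 5.105396270751953)
grey [ 21.0721 196.1171] (array([0.5746, 0.8983]), 173.50648498535156, 31.709970474243164, -27.687335968017578)
```

View pics/crop0.png

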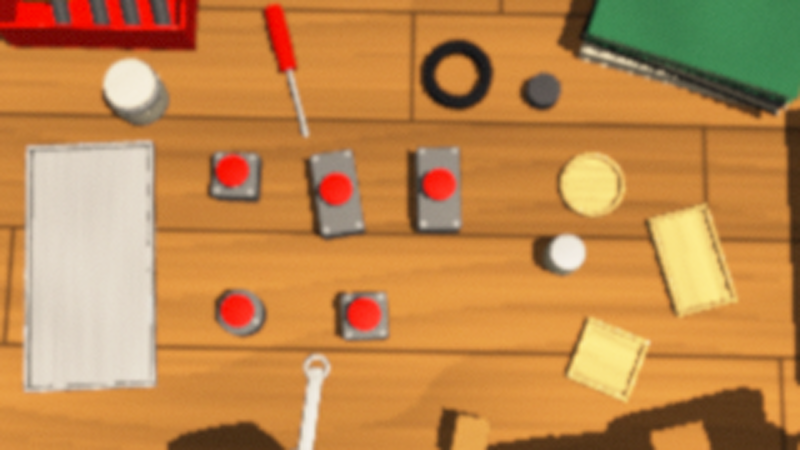

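The crop confirms the shapes and locations. The square and oblong trays are rotated, and the scrap tray lies nearly along world x. Next I hover over the near square for a close look.

```bash
python3 - <<'E'
from h import *
bot.move_gripper(0.0)
bot.move_ptp([0.436,0.0115,0.20],[-np.pi/2,0,-np.pi/2])
im,st=grab('wrist','w0'); print(st['clock'],st['ee_pos'],st['joints'],st['force'],st['grip_width'])
for b in blobs(redmask(im),200): print(b.mean(0),cv2.contourArea(b),cast('wrist',b.min(0)+np.ptp(b,axis=0)/2,0.07,st))
E
```

```text
3.9583 [0.4363 0.0109 0.2001] [-0.098  -0.3542  2.1399 -0.0002  1.3556 -0.0968] [-0.1481 -0.3823  0.4405] 7.242602554215628e-05
[460.1553 264.9029] 201.5 [[ 0.5908 -0.0674]]
[467.5361 160.3041] 527.0 [[0.5846 0.0467]]
[573.7094 105.547 ] 681.5 [[0.733  0.1198]]
[488.9082  38.4796] 919.0 [[0.605  0.1735]]
[319.4959  34.5785] 1230.5 [[0.4355 0.16  ]]
[603.2218  20.5075] 2780.0 [[0.7884 0.2336]]
```

View pics/w0.png

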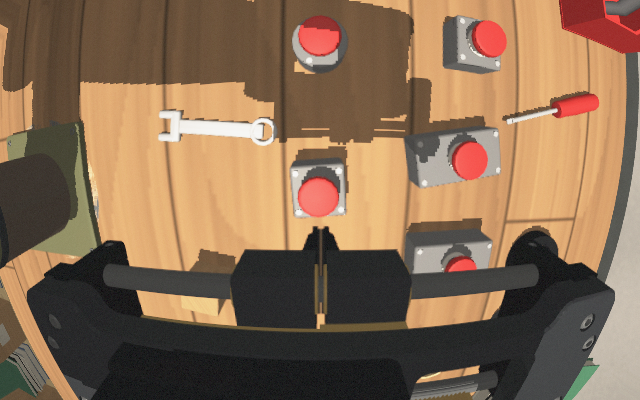

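The wrist view shows the square's button at px (319,197) right ahead of the closed fingers. The other stations are visible around it. I'll run the press test on this one first.

```bash
sed -i 's/\[...,1\]>170/[...,1]>140/' h.py; cat >> h.py <<'E'
DOWN=lambda yaw:[-np.pi/2,0,yaw]
def disc(im,st,near,z=0.071,amin=200):
    """red disc nearest a world point: (xy, px centre, px size)"""
    best=None
    for b in blobs(redmask(im),amin):
        c,w=b.min(0)+np.ptp(b,axis=0)/2,np.ptp(b,axis=0)
        q=cast('wrist',c,z,st)[0]; d=np.hypot(*(q-near))
        if best is None or d<best[0]: best=(d,q,c,w)
    return best
def fz(): return np.mean([bot.get_state()['force'][2] for _ in range(3)])
def press(xy,yaw=-np.pi/2,name=None):
    bot.move_ptp([*xy,0.15],DOWN(yaw))
    im,st=grab('wrist',name and name+'a'); d,q,c0,w0=disc(im,st,xy); print('disc',q,'off',d)
    if d>0.02: print('MOVED?'); return None
    bot.move_linear([*q,0.15]); im,st=grab('wrist'); _,_,c0,w0=disc(im,st,q)
    bot.move_linear([*q,0.091]); bot.dwell(0.15); f0=fz()
    for z in np.r_[0.085,0.0785,np.arange(0.0775,0.0752,-0.0005)]:
        bot.move_linear([*q,z],vel=0.04); f=fz()-f0
        print('%.4f:%.1f'%(z,f),end=' ')
        if abs(f)>10: break
    bot.move_linear([*q,0.15]); bot.dwell(0.5); im,st=grab('wrist',name and name+'b'); _,_,c1,w1=disc(im,st,q)
    bot.move_linear([*q,0.091]); bot.dwell(0.1); f0=fz(); bot.move_linear([*q,0.0805],vel=0.06); f=fz()-f0
    bot.move_linear([*q,0.15],vel=0.25)
    print('\npx',c0,c1,w0,w1,'touch %.2f'%f,'t',bot.get_state()['clock']); return q
E
python3 - <<'E'
from h import *
press(np.array([0.436,0.0115]),name='A')
E
```

```text
disc [0.4342 0.0113] off 0.0018559052739810396
0.0850:1.7 0.0785:3.5 0.0775:4.1 0.0770:5.3 0.0765:8.8 0.0760:11.5 
px [318.5 211.5] [320.5 211. ] [47 45] [47 44] touch 2.22 t 9.5583
```

Station A is worn: the touch gave 2.2 N at 63.5 mm and the disc looks the same size. On to the other four.

```bash
python3 - <<'E'
from h import *
for n,p in dict(B=(.4375,.164),E=(.608,.178),C=(.588,.049),D=(.596,-.077)).items():
    print(n); press(np.array(p),name=n)
E
```

```text
B
disc [0.436  0.1638] off 0.0015533627462184876
0.0850:1.2 0.0785:2.7 0.0775:3.6 0.0770:4.6 0.0765:7.8 0.0760:11.1 
px [320. 210.] [320.5 210.5] [48 46] [47 45] touch 2.62 t 15.45
E
disc [0.6071 0.1776] off 0.0010487986599778776
0.0850:0.6 0.0785:0.2 0.0775:-0.4 0.0770:3.4 0.0765:5.5 0.0760:7.4 0.0755:9.7 
px [322. 212.] [321. 208.] [48 44] [46 44] touch -0.43 t 21.6667
C
disc [0.5874 0.0487] off 0.0007150132800818539
0.0850:0.5 0.0785:0.3 0.0775:-0.9 0.0770:3.3 0.0765:5.2 0.0760:8.4 0.0755:10.2 
px [320.5 212. ] [320.5 207. ] [47 44] [45 44] touch -0.79 t 27.7417
D
disc [ 0.5952 -0.0779] off 0.001203769181062777
0.0850:0.5 0.0785:1.6 0.0775:3.4 0.0770:3.7 0.0765:6.3 0.0760:8.4 0.0755:10.6 
px [320.5 213. ] [320.5 210.5] [47 44] [47 45] touch 1.95 t 33.8
```

The results so far:

| Station | Shape | Evidence | Verdict |
|---|---|---|---|
| E | square | snap-over, touch ≈ 0 | sound |
| C | oblong | snap-over, touch ≈ 0 | sound |
| A | square | touch about 2 N | worn |
| B | round | touch about 2 N | worn |
| D | oblong | touch about 2 N | worn |

Now I'll take a near look at the trays and re-check the whole bench from the top.

```bash
python3 - <<'E'
from h import *
bot.move_ptp([0.48,-0.45,0.26],DOWN(-np.pi/2))
im,st=grab('wrist','trays')
t,_=grab('top','top1')
for p,q in stations_top(t,0.07): print('st',p,q)
h=cv2.cvtColor(im,cv2.COLOR_RGB2HSV)
for c in ((0.391,-0.292),(0.5175,-0.40),(0.611,-0.275)):
    pass
m=(h[...,0]>18)&(h[...,0]<32)&(h[...,2]>140)&(h[...,1]<150)
for b in blobs(m,800): print('tray',b.min(0),b.max(0),rect(cast('wrist',b,0.014,st)))
E
```

```text
st [305. 245.] [0.437  0.0114]
st [254.5 244. ] [0.4372 0.1632]
st [294. 196.] [0.5861 0.0488]
st [335.5 193. ] [ 0.5979 -0.0782]
st [253. 188.] [0.6087 0.1753]
tray [  0 307] [ 70 399] (array([-0.5998, -1.2168]), 1025.68310546875, 324.208740234375, 46.358116149902344)
tray [293 110] [400 179] (array([ 0.5145, -0.406 ]), 127.94575500488281, 75.60749053955078, 15.617266654968262)
tray [211  22] [288  94] (array([ 0.388 , -0.2957]), 81.67224884033203, 80.58844757080078, -22.087440490722656)
tray [404  19] [447  76] (array([ 0.6195, -0.278 ]), 79.19883728027344, 59.44158935546875, 86.8279037475586)
```

View pics/trays.png

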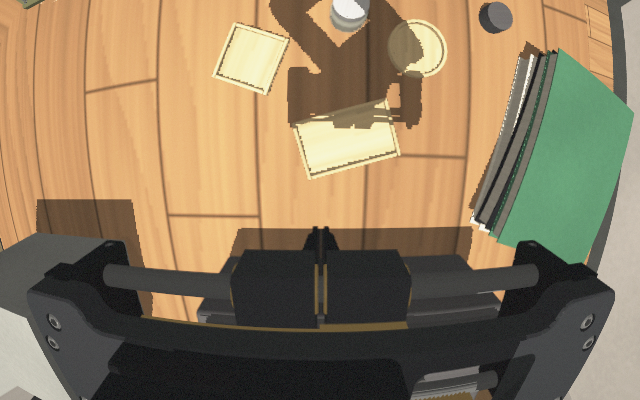

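The wrist view shows the square tray at px (250,58), the oblong at (347,140) and the round at (417,48). They agree with the top view to within about 4 mm, and nothing has been knocked so far. I'll pick E and measure the camera bias in the gripped state.

```bash
cat >> h.py <<'E'
BIAS=np.array([0.0,0.0])
H=0.032   # TCP above housing underside when gripped
def pick(xy,yaw,down,open_=0.075,name=None):
    dz=0.059 if down else 0.068
    bot.move_ptp([*xy,0.15],DOWN(yaw)); bot.move_gripper(open_)
    im,st=grab('wrist',name and name+'_pre'); d,q,c,w=disc(im,st,xy,z=dz); print('seen',q,'off %.4f'%d)
    if d>0.015: print('MOVED?'); return False
    xy=np.asarray(xy)
    bot.move_linear([*xy,0.15]); bot.move_linear([*xy,H],vel=0.12); bot.move_gripper(0.0)
    print('width',bot.get_state()['grip_width'])
    bot.move_linear([*xy,0.2],vel=0.2)
    im,st=grab('wrist',name and name+'_held'); d,q,c,w=disc(im,st,xy,z=0.2-H+dz,amin=100)
    R=Ro.from_euler('xyz',st['eef_rot']).as_matrix(); e=(np.r_[q-st['ee_pos'][:2],0])@R
    print('held disc px',c,w,'tool dx dz mm',e[[0,2]]*1000,'t',st['clock']); return True
E
python3 - <<'E'
from h import *
pick(np.array([.6079,.1765]),np.deg2rad(-89),True,name='E')
E
```

```text
seen [0.6076 0.1765] off 0.0004
width 0.056106548039260476
held disc px [320.  257.5] [78 35] tool dx dz mm [-13.5837  -0.0104] t 41.8833
```

View pics/E_held.png

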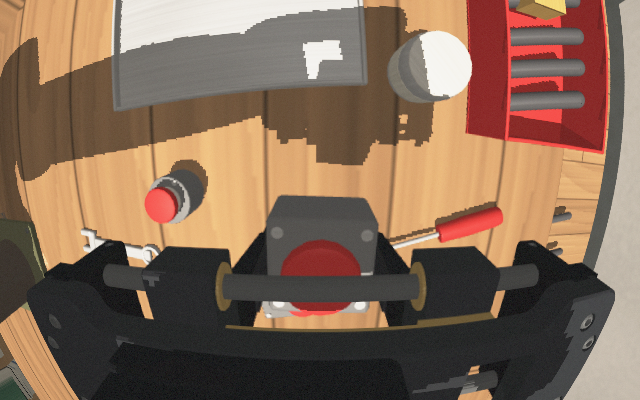

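E is held centred: 56 mm width and no bias along the jaws. Placing it in the square tray and checking.

```bash
cat >> h.py <<'E'
def place(xy,yaw,floor=0.005,rel=0.075):
    bot.move_ptp([*xy,0.2],DOWN(yaw)); bot.move_linear([*xy,0.07],vel=0.25); f0=fz()
    bot.move_linear([*xy,floor+H+0.001],vel=0.06); print('force',fz()-f0)
    bot.move_gripper(rel); bot.move_linear([*xy,0.2],vel=0.25)
    print('placed t',bot.get_state()['clock'])
E
python3 - <<'E'
from h import *
p=np.array([.3894,-.294]); place(p,np.deg2rad(-111.8))
bot.move_linear([.3894,-.37,0.2],vel=0.25); im,st=grab('wrist','E_done'); print(disc(im,st,p,0.064))
cv2.imwrite('pics/E_crop.png',cv2.resize(im[60:260,180:480,::-1],None,fx=2,fy=2))
t,_=grab('top','top2')
for a,q in stations_top(t,0.07): print('st',a,q)
E
```

```text
force 1.0133055477026462
placed t 46.55
(np.float64(0.00180523675852091), array([ 0.3889, -0.2957]), array([291.5, 122. ]), array([41, 40], dtype=int32))
st [406. 262.] [ 0.3918 -0.2919]
st [305. 245.] [0.437  0.0114]
st [254.5 244. ] [0.4372 0.1632]
st [294. 196.] [0.5861 0.0488]
st [335.5 193. ] [ 0.5979 -0.0782]
```

View pics/E_crop.png

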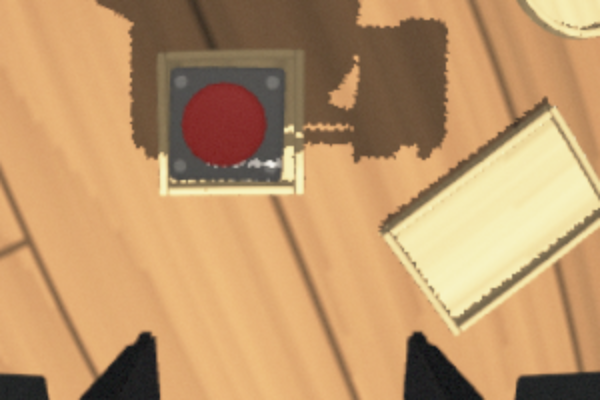

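E sits inside the square tray with its button down. True position is the mean of the two cameras, so I'll use that for the oblong tray. Next is C.

```bash
python3 - <<'E'
from h import *
if pick(np.array([.5865,.0480]),np.deg2rad(10.4-180),True,name='C'):
    p=np.array([.515,-.4032]); place(p,np.deg2rad(16-180))
    im,st=grab('wrist','C_done'); print(disc(im,st,p,0.064))
    cv2.imwrite('pics/C_crop.png',np.hstack([cv2.imread('pics/C_held.png')[100:400,160:480],im[100:400,160:480,::-1]]))
    t,_=grab('top','top3')
    for a,q in stations_top(t,0.07): print('st',a,q)
E
```

```text
seen [0.5887 0.0466] off 0.0026
width 0.053849676360886715
held disc px [320. 256.] [80 38] tool dx dz mm [-14.7156   0.3546] t 51.925
force -1.8409612591128859
placed t 56.4083
(np.float64(0.0012356890519549322), array([ 0.5162, -0.4028]), array([321., 192.]), array([40, 38], dtype=int32))
st [304.5 245. ] [0.437  0.0129]
st [268.5 241. ] [0.447  0.1215]
st [335. 193.] [ 0.5979 -0.0767]
```

View pics/C_crop.png

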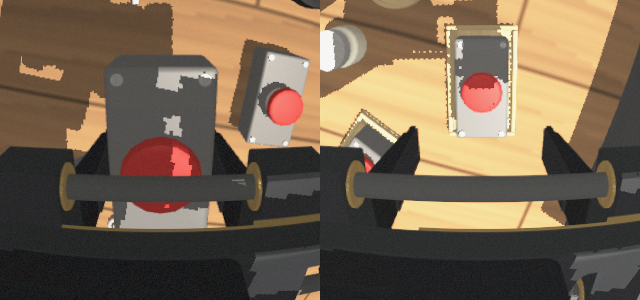

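C is in the oblong tray with its button down. Round station B has been knocked, from (0.437, 0.163) to about (0.445, 0.120). I'll take A first, then B with a fresh look.

```bash
python3 - <<'E'
from h import *
ok=pick(np.array([.4347,.0115]),np.deg2rad(-173),False,name='A2')
if ok: place(np.array([.395,.349]),np.deg2rad(-176.1))
if ok and pick(np.array([.4446,.1205]),np.deg2rad(-178),False,name='B2'):
    place(np.array([.594,.363]),np.deg2rad(-176.1))
    im,st=grab('wrist','AB'); t,_=grab('top','top4')
    for a,q in stations_top(t,0.07): print('st',a,q)
    cv2.imwrite('pics/ABv.png',np.hstack([cv2.imread('pics/B2_held.png')[60:360,160:480],im[60:360,160:560,::-1]]))
E
```

```text
seen [0.4359 0.0088] off 0.0030
width 0.056152910642417224
held disc px [320. 314.] [78 24] tool dx dz mm [10.8949  0.3826] t 61.175
force -0.8728956346907681
placed t 65.2417
seen [0.4467 0.1179] off 0.0034
width 0.055185778581010266
held disc px [320.  312.5] [76 21] tool dx dz mm [9.886  0.3463] t 69.3
force -2.096792427732155
placed t 73.1917
st [405.5 262. ] [ 0.3918 -0.2904]
st [440.5 221. ] [ 0.5174 -0.3987]
st [192.5 193.5] [0.5879 0.3595]
st [335.5 193. ] [ 0.5979 -0.0782]
```

View pics/ABv.png

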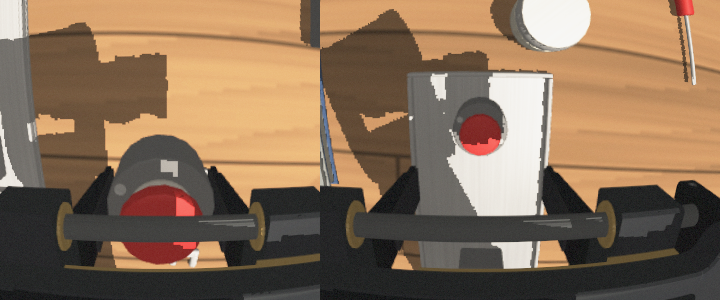

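B stands in the scrap tray's far slot, and A's top edge is just visible at the near end. D goes in the middle.

```bash
python3 - <<'E'
from h import *
if pick(np.array([.5956,-.078]),np.deg2rad(3.1-180),False,name='D2'):
    place(np.array([.4945,.356]),np.deg2rad(-86.1),rel=0.068)
bot.move_ptp([0.33,-0.5,0.3],DOWN(-np.pi/2-0.9))
t,_=grab('top','top5'); s,_=grab('scene','scene5')
for a,q in stations_top(t,0.07): print('st',a,q)
cv2.imwrite('pics/top5c.png',cv2.resize(t[100:310,150:480,::-1],None,fx=2.4,fy=2.4,interpolation=cv2.INTER_CUBIC))
cv2.imwrite('pics/scene5c.png',cv2.resize(s[80:360,120:520,::-1],None,fx=2,fy=2,interpolation=cv2.INTER_CUBIC))
print(bot.get_state()['clock'])
E
```

```text
seen [ 0.5971 -0.0805] off 0.0029
width 0.0540072360255062
held disc px [320.  313.5] [78 23] tool dx dz mm [10.3737  0.3942] t 78.05
force -0.9647302904862598
placed t 82.4
st [405.5 262. ] [ 0.3918 -0.2904]
st [191.5 257. ] [0.395  0.3494]
st [191.5 223. ] [0.4971 0.3563]
st [440. 221.] [ 0.5174 -0.3972]
st [191. 191.] [0.5956 0.3646]
85.575
```

View pics/top5c.png

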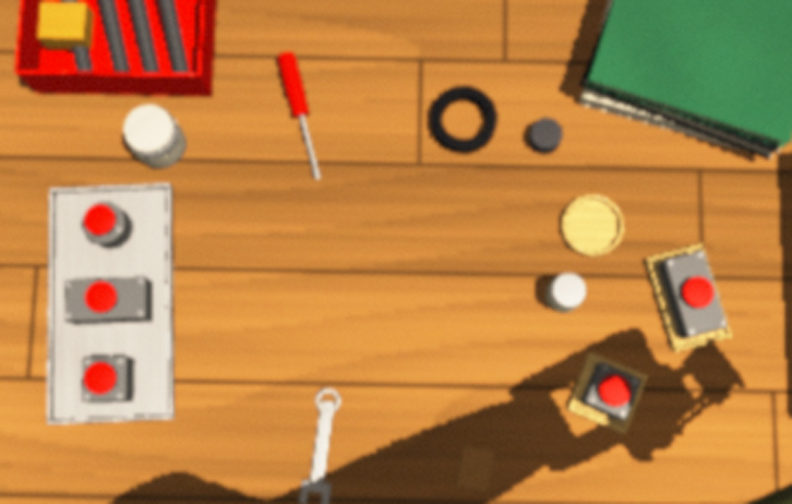

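View pics/scene5c.png

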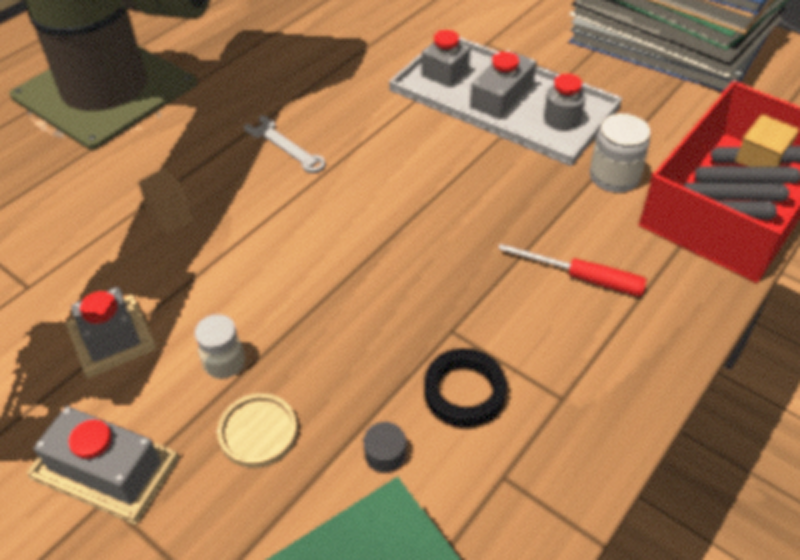

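All three worn ones stand upright in the scrap tray, the bystanders haven't moved, and the buttons on E and C look down. One close check that C sits flat before handing in.

```bash
python3 - <<'E'
from h import *
bot.move_ptp([0.48,-0.48,0.22],DOWN(-np.pi/2))
im,st=grab('wrist','fin')
for p in ((.515,-.403),(.3894,-.294)): print(disc(im,st,np.array(p),0.064)[:2])
cv2.imwrite('pics/fin_c.png',cv2.resize(im[0:230,160:460,::-1],None,fx=2.6,fy=2.6,interpolation=cv2.INTER_CUBIC))
E
```

```text
(np.float64(0.0010458630986894372), array([ 0.5141, -0.4036]))
(np.float64(0.00426026285113975), array([ 0.3898, -0.2982]))
```

View pics/fin_c.png

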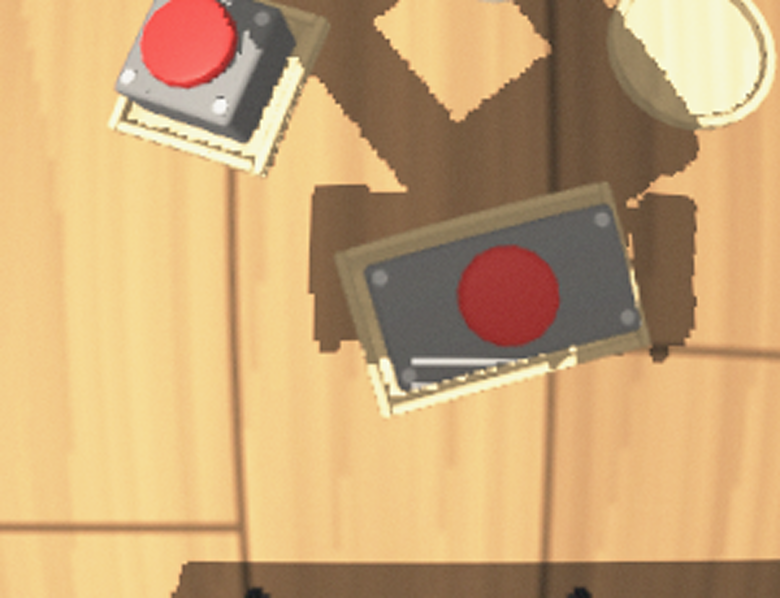

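C and E both lie flat inside their tray rims with the buttons down. Handing in.

```bash
python3 -c "
from h import *
print(bot.finish_job(),bot.get_state()['clock'])"
```

```text
the job is handed in; nothing more can be done
the job is handed in; nothing more can be done
```

I tested all five stations on the bench, sorted them into their trays and handed the job in about 86 s into the 200 s allowed.

| Station | Button | Now in |
|---|---|---|
| Square (far) | stays down | square plywood tray, button down |
| Oblong (left) | stays down | oblong plywood tray, button down |
| Square (near) | comes back up | scrap tray, near slot |
| Oblong (right) | comes back up | scrap tray, middle, lying along the tray's y |
| Round | comes back up | scrap tray, far slot |

- **How I told them apart:** after each press I let go, waited at least 0.5 s and touched the button again. The two sound ones gave about 0 N at 63.5 mm, and the three worn ones pushed back with 2.0–2.6 N.
- **Knocked station:** the round one was knocked about 4 cm partway through. I saw this in the images and picked it up from its new place.
- **Last checks:** the final top, scene and wrist pictures show all five upright inside their rims and both sound buttons down. The jar, screwdriver, tape, tin, pipe cap and spanner look unmoved, judged by eye, and the round plywood tray is empty.
- **Disagreements:** the two cameras differed by 3–6 mm on tray positions, so I placed by their average, or by the averages' correction. The final wrist reading for the sound square was 4 mm off where I placed it, within the tray's 7 mm clearance.

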